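Serve a bun with the tongs

TASK

Pick up the kitchen tongs, close them on the dark brown bun on the bread board and hold the bun with the tongs over the middle of the blue plate, ready to serve, at least 10 cm above the worktop. Touch the bun only with the tongs, and leave the pale seeded bun and the plate where they are. Finish while holding: the robot stays gripping the tongs with the bun still between their jaws in the air; nothing is put down.

Things in the scene. Friction and masses are not known exactly. Their poses are not given: they have to be found in the camera images.
- tongs: sprung steel kitchen tongs with red grip sleeves and red jaws, 0.10 kg, lying flat, the arms opening level, sideways. 255 mm long, 26 mm high, 100 mm wide over the open jaws. Origin: on the underside, on the centre line, midway between the red sleeves; x along the tongs toward the jaws, y to the left arm, z up. The pivot is at x = -105 mm, a pull ring behind it
- tongs_grip (a point): midway between the grip sleeves, 13 mm above the tongs' underside. Sleeves: 50 mm long, 26 mm high, 54 mm over their outer faces when open. Squeeze them here from above, across y. The spring pushes back with 5 N (open) to 7 N at each sleeve. At 45 mm over the sleeves the tongs are held and still well open; closed on the bun 35 mm, empty and shut 15 mm (all approximate)
- tongs_left: left arm (+y) of the tongs; origin on the inner face of its jaw pad, underside, beside the point between the jaws: 44 mm from the centre line when open, 24 mm when on the bun. Its axes are the tongs' when open; it turns about the pivot toward the other arm by 0 (open) to 0.19 rad (shut); both arms always move alike
- tongs_right: right arm (-y) of the tongs, the mirror image of the left one
- between_jaws (a point): on the tongs' centre line midway between the jaws, 100 mm ahead of the tongs' origin, 13 mm above their underside: the middle of the bun belongs here. Jaw pads: 26 mm high, from 28 mm behind to 28 mm ahead of this point, the last 13 mm turned inward; open, their inner faces are about 88 mm apart (79 mm at the tips)
- dark_bun: small round dark brown bun, rigid, 49 mm in diameter (largest from 7 to 20 mm above its underside), 37 mm high, domed, about 40 g; origin in the middle of its flat underside, z up; one of two on the board
- pale_bun: the other bun: pale golden with light seeds on top, same size; to be left alone; 130 mm from the dark one, centre to centre
- board: wooden bread board lying on the worktop, fixed, 160 (x) x 280 (y) x 18 mm high; origin in the middle of its underside; the buns stand on it side by side at about y = +65 and -65 mm in its frame, either way round
- plate: round blue plate, 170 mm in diameter, 18 mm high, 0.45 kg, on the worktop; origin in the middle of its underside
Mind the look-alikes: they are no part of the job. Of the things that look like the plate, the larger one is meant.

How it is judged:
By the outcome, as a careful person would: the job done as asked, in the order asked, and still so for the second after the job is handed in, while the arm keeps its last pose, push and grip.
It also fails if it takes over 43 s, if anything falls off the work surface, if the arm or the gripper's body presses on something with over 40 N, if the wrist force passes 120 N, or if a joint passes its speed limit or range.

ROBOT

A 6-joint arm with a two-finger parallel gripper is mounted at the origin on a cart in front of the work surface, level with it; the furniture and walls round the work are solid. World frame = base frame: x ahead of the robot, y to its left, z up, the work surface at z = 0. Lengths are in m, angles in rad, forces in N, time in s.
With the tool pointing down it reaches from about 0.35 to 0.775 m from the base axis. Payload 5.5 kg.
Tool frame: the origin (TCP) lies midway between the tips of the shut fingers; the grasp point (between the pads) lies 19 mm behind it; x points along the fingers, y is the direction in which the jaws open and shut, and the axes are right-handed (so a half turn about x gives the same grasp; the last joint's range is limited). The gripper opens to 85 mm and grips with 20 to 120 N. Pads are 22 mm wide; open, the fingers measure 114 mm over their backs; the gripper's body (76 mm by 85 mm) begins 54 mm behind the grasp point. The pads swing forward as they close: fully open they stand 13 mm farther back than shut.
Start: joints at [1.027, 0.313, 0.046, 1.304, 0, 1.431], TCP at [0.226, 0.529, 0.231] pointing down, gripper open.
Joint ranges: [-2.76, 2.76], [-0.86, 1.69], [-1.03, 1.26], [-2.2, 2.34], [-1.47, 1.5], [-3.14, 3.14]. Speed limits (rad/s): [2.57, 2.57, 3.14, 3.14, 3.14, 3.14].

INTERFACE

Orientations are given as a unit quaternion [w, x, y, z].
In Python, from workcell import env, optics, order, models gives the robot as it stands. The module is installed in compiled form; this text tells all that it offers.
- The arm moves only by the tool servo_tool, never from a script. Its argument "moves" is a list of rows, each a list of 5 numbers: the shift along the tool's x, y, z in cm, then the turn about the tool's x in rad, then the closure, from -1 (fully open) to 1 (shut). A call has exactly 10 rows; each row shifts and turns the commanded pose from where the row before left it, along the tool's axes as they then stand; what a row does not reach is not made up. A row lasts 1/8 s, in which the tool goes at most 62.5 mm and 10.7 degrees, less where a joint would pass 70% of its speed; a pose out of reach is approached as far as the arm can. A call is refused whole if a number of a shift passes 6.25 or a number of a turn 0.188, either way. A call with a gripper value outside its range is refused whole. The fingers move at their own pace and stop on an object; "grip_force" is the grip in N (left out, the last holds). Time passes only in rows, so rows that do not move let the fingers close, or fill a call up. It gives the time, the measured TCP pose, the force and the opening at its end, in the units of the state.
- env.get_state(): the state, without advancing time (a new reading comes with each control period).
- optics.read_camera(name): name is "scene" or "side" or "wrist"; returns a dict with "pixels" (420x560x3 uint8, blue, green, red), "vertical_fov" (degrees; the focal length in pixels is half the picture's height over the tangent of half this angle, whatever the lens; pixels are square), "cx", "cy" (the principal point, pixels), "k1" (the pictures are not rectified: a ray, as slopes to the right and down, at radius r is drawn at 1 + k1 r^2 times it, then the intrinsics apply), "extrinsics" (4x4, takes a point from world to camera coordinates). Camera axes: x right, y up, looking along -z (the intrinsics and any distortion apply to the point x, -y, -z); pixel columns grow to the right and rows downward; lengths in m; the calibration is good to about 2 mm. A picture is of the moment at which its call begins. There is no depth.
- order.hand_in(): hands the job in, once; it reports no verdict.
Trained networks look in a picture, given as the dict that the camera call returned (one of the last four; its "shot" number tells which), for a name from the list of things; names that differ only in an ending like _2 or _b are one class to them, and where a whole thing is asked for, a point or a joint stands for the part that bears it (a point fixed in the world has none). Each returns a list of dicts, best first, with "conf" (0 to 1); they miss things now and then, are a little off and sometimes report something else, mostly with a low value. They report only what shows in the picture. A call takes as long as a camera call. They do not tell look-alikes from the thing itself.
- models.outline_of(name, picture): "pixels" (420x560 bool, what is visible of it) and "location" ([column, row] in pixels, amid what is visible of it).
- models.pinpoint(name, picture): "location" ([column, row] in pixels: a listed point, or the origin of a listed thing).
The state is a dict: "clock": time; "joint_pos": joint angles; "qvel": joint speeds; "tau": joint torques, N m; "tcp_pos": TCP position; "orientation": TCP orientation; "wrist_force": force on the tool from outside, world axes, zero at the start; "ft_torque": the same for the moment, N m; "finger_gap": finger opening in m.
Only numpy, scipy, OpenCV 4.12 (cv2) and the standard library are available. Lean on these libraries where they do the work, as an engineer would, in place of code of your own. Each camera call takes 0.05 s, during which the arm holds its last target.

## Working session

There is one attempt and no reset: what is moved stays moved. The work goes in short steps, Python scripts to look and compute and a tool call to move; the robot and the scene stay as the last step left them, time stands still between calls to the robot, and variables do not carry over. Pictures are saved under pics/ and viewed, and the job is handed in when it is done.

Besides the shell and the picture viewer there is one more tool, called after ">>>" as name([rows], argument=value, ...), one row to a line, values as JSON. servo_tool: Moves the arm, as the interface text tells. Its arguments: {"type":"object","properties":{"moves":{"type":"array"},"grip_force":{"type":"number"}},"required":["moves"]}

```bash
mkdir -p pics
cat > h.py <<'E'
import numpy as np, cv2
from workcell import env, optics, order, models
def shot(name,fn=None):
    p=optics.read_camera(name)
    if fn: cv2.imwrite('pics/'+fn,p['pixels'])
    return p
def K(p):
    f=p['pixels'].shape[0]/2/np.tan(np.radians(p['vertical_fov'])/2); return f
def proj(p,X):
    X=np.atleast_2d(X); E=np.array(p['extrinsics']); c=X@E[:3,:3].T+E[:3,3]
    s=np.c_[c[:,0]/-c[:,2],-c[:,1]/-c[:,2]]; r2=(s**2).sum(1,keepdims=True)
    return s*(1+p['k1']*r2)*K(p)+[p['cx'],p['cy']]
def ray(p,uv):
    d=(np.array(uv,float)-[p['cx'],p['cy']])/K(p); s=d.copy()
    for _ in range(30): s=d/(1+p['k1']*(s@s))
    E=np.array(p['extrinsics']); R=E[:3,:3]; o=-R.T@E[:3,3]
    return o,R.T@np.array([s[0],-s[1],-1.])
def onz(p,uv,z):
    o,d=ray(p,uv); return o+d*(z-o[2])/d[2]
E
python3 - <<'E'
from h import *
print({k:np.round(v,3) if not isinstance(v,str) else v for k,v in env.get_state().items()})
for n in ['scene','side','wrist']:
    p=shot(n,n+'0.png')
    for t,z in [('tongs',0),('tongs_grip',.013),('between_jaws',.013),('dark_bun',.018),('pale_bun',.018),('board',0),('plate',0)]:
        for r in models.pinpoint(t,p): print(n,t,np.round(r['location'],1),round(r['conf'],2),np.round(onz(p,r['location'],z),3))
E
```

```text
{'clock': np.float64(0.0), 'joint_pos': array([1.027, 0.314, 0.045, 1.304, 0.   , 1.431]), 'qvel': array([ 0.001, -0.   , -0.001,  0.   ,  0.   ,  0.   ]), 'tau': array([ 2.0000e-03, -4.8063e+01,  2.9853e+01,  1.9000e-02, -0.0000e+00,
       -0.0000e+00]), 'tcp_pos': array([0.226, 0.528, 0.23 ]), 'orientation': array([ 0.693,  0.141,  0.693, -0.142]), 'wrist_force': array([ 0.368, -0.458, -0.201]), 'ft_torque': array([ 0.013, -0.045, -0.011]), 'finger_gap': np.float64(0.085)}
scene tongs [313.3 254.8] 0.59 [ 0.472 -0.122  0.   ]
scene tongs_grip [319.  247.7] 0.84 [ 0.492 -0.121  0.013]
scene tongs_grip [253.7 147.2] 0.39 [0.597 0.322 0.013]
scene dark_bun [266.3 176.2] 0.6 [0.545 0.183 0.018]
scene dark_bun [340.1 226.2] 0.24 [ 0.585 -0.105  0.018]
scene pale_bun [388.1 298.3] 0.5 [ 0.519 -0.343  0.018]
scene board [260.  166.5] 0.6 [0.566 0.246 0.   ]
scene plate [340.9 356.9] 0.72 [ 0.335 -0.373  0.   ]
scene plate [389.3 301.6] 0.59 [ 0.525 -0.345  0.   ]
side tongs [277.7 207.1] 0.81 [ 0.491 -0.124  0.   ]
side between_jaws [249.1 201.8] 0.55 [ 0.587 -0.106  0.013]
side dark_bun [251.3 202.9] 0.74 [ 0.573 -0.09   0.018]
side dark_bun [219.9 239.1] 0.63 [0.57  0.17  0.018]
side pale_bun [193.9 263.9] 0.83 [0.579 0.311 0.018]
side board [209.5 256.1] 0.73 [0.572 0.237 0.   ]
side plate [287.6 186.2] 0.84 [ 0.512 -0.31   0.   ]
side plate [338.2 187.6] 0.5 [ 0.332 -0.359  0.   ]
```

View pics/scene0.png

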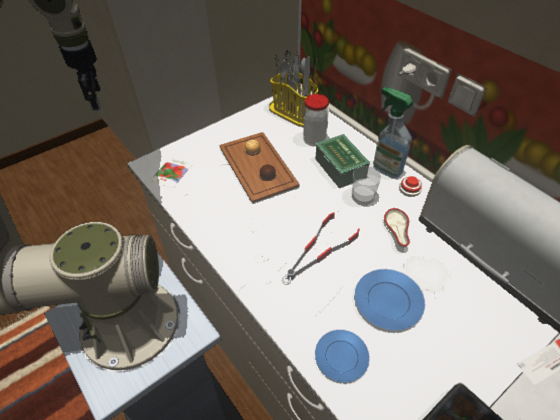

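View pics/side0.png

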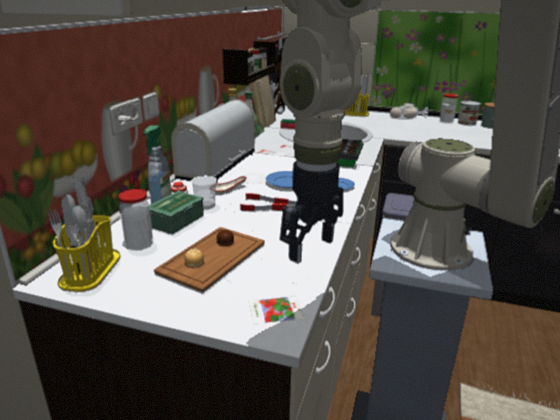

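View pics/wrist0.png

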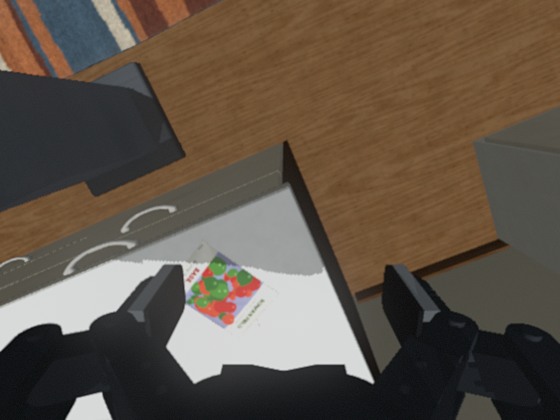

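The scene picture shows the tongs' pivot at (290,275) and its jaws at (330,217) and (355,236). The dark bun is at (267,172) and the pale one at (253,146). The large blue plate is at (389,300), and the small look-alike is at (342,356).

Run:
```python
from h import *
p=shot('scene')
im=p['pixels']
a=cv2.resize(im[200:300,270:370],(800,600)[:1]*2 if 0 else (600,600),interpolation=cv2.INTER_CUBIC)
cv2.imwrite('pics/tongs_crop.png',a)
b=cv2.resize(im[125:205,215:305],(720,640)[:1]+(600,) if 0 else (675,600),interpolation=cv2.INTER_CUBIC)
cv2.imwrite('pics/bun_crop.png',b)
for t in ['plate','dark_bun','pale_bun','board','tongs']:
    for r in models.outline_of(t,p):
        m=r['pixels']; ys,xs=np.nonzero(m)
        P=np.array([onz(p,(x,y),{'plate':.018,'board':.018,'tongs':.02}.get(t,.03)) for x,y in zip(xs,ys)])
        rc=cv2.minAreaRect(P[:,:2].astype(np.float32))
        print(t,round(r['conf'],2),r['location'],m.sum(),'world rect',np.round(rc[0],3),np.round(rc[1],3),round(rc[2],1))
```

```text
plate 0.82 [389.6, 300.8] 3306 world rect [ 0.521 -0.343] [0.162 0.167] 51.7
plate 0.81 [341.1, 354.6] 2224 world rect [ 0.333 -0.375] [0.116 0.119] 51.5
dark_bun 0.76 [268.0, 173.4] 192 world rect [0.552 0.186] [0.063 0.046] 53.4
pale_bun 0.6 [253.2, 144.3] 157 world rect [0.586 0.311] [0.065 0.042] 53.5
pale_bun 0.21 [318.6, 252.5] 756 world rect [ 0.478 -0.135] [0.263 0.106] 11.9
board 0.8 [260.6, 167.9] 2715 world rect [0.556 0.243] [0.287 0.16 ] 77.3
tongs 0.98 [318.3, 253.4] 569 world rect [ 0.486 -0.124] [0.253 0.106] 9.5
```

View pics/tongs_crop.png

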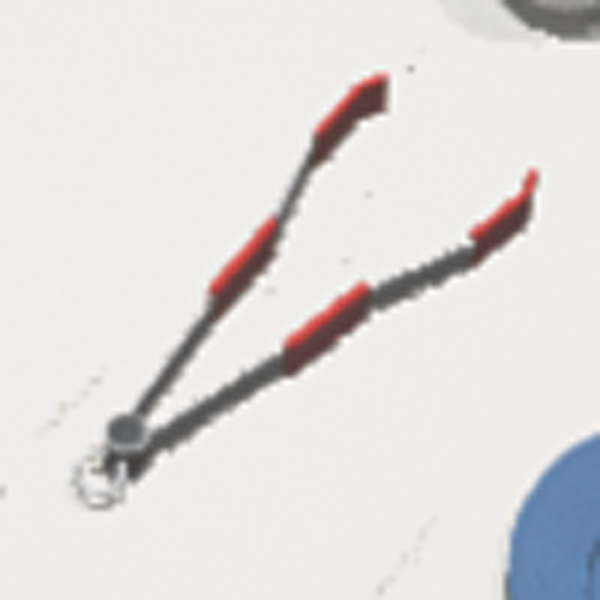

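View pics/bun_crop.png

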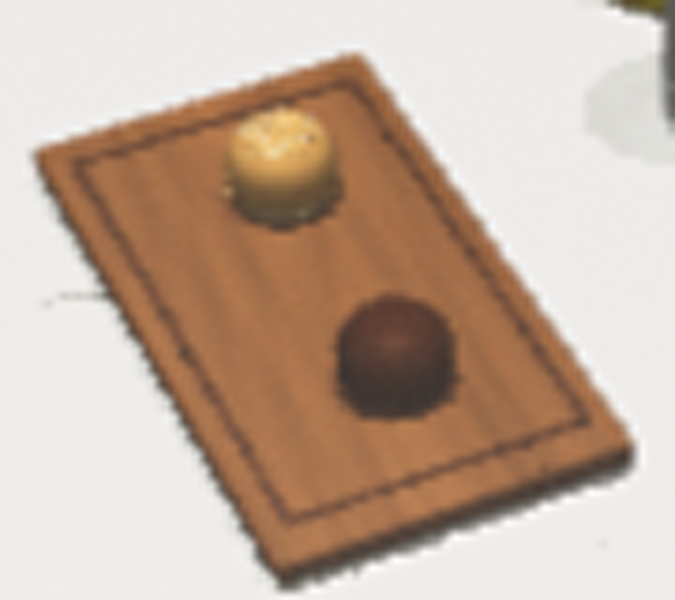

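The dark smooth bun is at (268,173), and the pale seeded look-alike is at (253,144). For the plate I take the larger one at (389,300), which measures about 165 mm; the 118 mm one at (341,355) is the look-alike. Only one pair of tongs is visible. Next I measure the tongs.

Run:
```python
from h import *
from scipy.optimize import least_squares
from scipy.spatial.transform import Rotation as Rn
p=shot('scene'); q=shot('side','s.png')
im=p['pixels']
g=lambda x,y:np.array([270+x/6-.4,200+y/6-.4])
for n,c in [('Lb',(212,290)),('Lf',(275,220)),('Rb',(287,350)),('Rf',(365,287)),('piv',(126,430)),('Ltip',(385,76)),('Rtip',(533,172))]:
    print(n,np.round(onz(p,g(*c),.026),4))
L=(onz(p,g(212,290),.026)+onz(p,g(275,220),.026))/2; R=(onz(p,g(287,350),.026)+onz(p,g(365,287),.026))/2
m=(L+R)/2; pv=onz(p,g(126,430),.026)
print('mid',m,'width',np.linalg.norm(L-R),'yaw from LR',np.degrees(np.arctan2(*(-(L-R)[:2])[::1])) , 'piv yaw',np.degrees(np.arctan2((m-pv)[1],(m-pv)[0])),'dist',np.linalg.norm(m-pv))
o=env.get_state()['orientation']; M=Rn.from_quat(np.r_[o[1:],o[0]]).as_matrix(); print(M.round(3))
# buns: triangulate centroid from both views, mask centre ~ mid body z=18+18
for t in ['dark_bun','pale_bun','plate']:
  for pp in (p,q):
    for r in models.outline_of(t,pp)[:3]:
        ys,xs=np.nonzero(r['pixels']); c=[(xs.min()+xs.max())/2,(ys.min()+ys.max())/2]
        print(t,round(r['conf'],2),len(xs),np.round(onz(pp,(xs.mean(),ys.mean()),.009 if t=='plate' else .036),4))
```

```text
Lb [ 0.4558 -0.1047  0.026 ]
Lf [ 0.5034 -0.0927  0.026 ]
Rb [ 0.4603 -0.1496  0.026 ]
Rf [ 0.5096 -0.1457  0.026 ]
piv [ 0.3798 -0.1378  0.026 ]
Ltip [ 0.6007 -0.0604  0.026 ]
Rtip [ 0.6137 -0.1456  0.026 ]
mid [ 0.48229423 -0.12316879  0.026     ] width 0.049278435304941796 yaw from LR 173.75751134688664 piv yaw 8.119232393810599 dist 0.10350134610952266
[[ 0.     0.393  0.92 ]
 [ 0.     0.92  -0.393]
 [-1.     0.     0.   ]]
dark_bun 0.45 210 [0.548  0.1809 0.036 ]
dark_bun 0.57 234 [0.5473 0.1877 0.036 ]
pale_bun 0.5 159 [0.5791 0.3051 0.036 ]
pale_bun 0.81 286 [0.5781 0.3132 0.036 ]
plate 0.81 3418 [ 0.5262 -0.344   0.009 ]
plate 0.62 2241 [ 0.3348 -0.3744  0.009 ]
plate 0.62 347 [ 0.5513 -0.3395  0.009 ]
plate 0.46 143 [ 0.3094 -0.3859  0.009 ]
```

>>> servo_tool([
  [0,0,0,-0.181,-1],
  [0,0,0,-0.181,-1],
  [0,0,0,-0.181,-1],
  [0,-5.2,1.25,0,-1],
  [0,-5.2,1.25,0,-1],
  [0,-5.2,1.25,0,-1],
  [0,-5.2,1.25,0,-1],
  [0,-5.2,1.25,0,-1],
  [0,-5.2,1.25,0,-1],
  [0,-5.2,1.25,0,-1],
], grip_force=40)

```text
clock: 3.15
tcp_pos: [0.3636, 0.1789, 0.2316]
orientation: [0.706, -0.049, 0.705, 0.049]
wrist_force: [1.1, 0.0, 0.6]
finger_gap: 0.0855
```

>>> servo_tool([
  [0,-5.2,1.25,0,-1],
  [0,-5.2,1.25,0,-1],
  [0,-5.2,1.25,0,-1],
  [0,-5.2,1.25,0,-1],
  [0,-5.2,1.25,0,-1],
  [0,-5.2,1.25,0,-1],
  [2,0,0,0,-1],
  [2,0,0,0,-1],
  [2,0,0,0,-1],
  [0,0,0,0,-1],
])

```text
clock: 4.4
tcp_pos: [0.4795, -0.1177, 0.17]
orientation: [0.704, -0.049, 0.706, 0.05]
wrist_force: [-0.8, -0.0, 0.5]
finger_gap: 0.0854
```

Run:
```python
from h import *
from scipy.spatial.transform import Rotation as Rn
s=env.get_state(); o=s['orientation']; M=Rn.from_quat(np.r_[o[1:],o[0]]).as_matrix(); print(s['clock'],s['tcp_pos'],M.round(3))
p=shot('wrist','w1.png'); q=shot('scene','sc1.png')
for t,z in [('tongs',0),('tongs_grip',.013),('between_jaws',.013),('tongs_left',0),('tongs_right',0)]:
  for pp in (p,q):
    for r in models.pinpoint(t,pp): print(t,np.round(r['location'],1),round(r['conf'],2),np.round(onz(pp,r['location'],z),4))
```

```text
4.4 [ 0.47951642 -0.11772243  0.16996997] [[-0.003 -0.139  0.99 ]
 [ 0.001  0.99   0.139]
 [-1.     0.002 -0.003]]
tongs [313.4 253.3] 0.97 [ 0.475  -0.1186  0.    ]
tongs [269.6 176.1] 0.66 [ 0.5635  0.1921 -0.    ]
tongs_grip [314.7 250.9] 0.62 [ 0.4763 -0.1215  0.013 ]
between_jaws [323.5 282.5] 0.66 [ 0.5651 -0.0668  0.013 ]
between_jaws [340.2 229.4] 0.85 [ 0.5801 -0.1104  0.013 ]
tongs_left [322.7 286.6] 0.71 [ 0.5767 -0.0641 -0.    ]
tongs_left [325.1 224.1] 0.72 [ 0.5681 -0.0625  0.    ]
tongs_left [252.8 147. ] 0.35 [0.6041 0.3379 0.    ]
tongs_right [236.4 286.2] 0.91 [ 0.5887 -0.1529  0.    ]
tongs_right [350.8 241.5] 0.79 [ 0.5815 -0.1529 -0.    ]
```

View pics/w1.png

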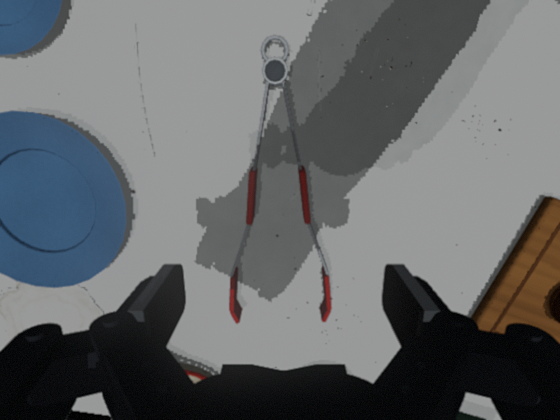

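The wrist view shows the pivot at (274,70), sleeves at about (251,195) and (305,195), and jaws at (236,298) and (326,298).

Run:
```python
from h import *
p=shot('wrist')
hsv=cv2.cvtColor(p['pixels'],cv2.COLOR_BGR2HSV)
m=(((hsv[...,0]<8)|(hsv[...,0]>172))&(hsv[...,1]>120)&(hsv[...,2]>50)).astype(np.uint8)
m[:150]=0;m[330:]=0;m[:,:220]=0;m[:,350:]=0
n,l,st,c=cv2.connectedComponentsWithStats(m)
pts=[]
for i in range(1,n):
    if st[i,4]>60:
        w=onz(p,c[i],.018); print(st[i],c[i].round(1),w.round(4)); pts.append(w)
pv=onz(p,(274.5,70.5),.026); print('piv',pv)
pts=np.array(pts)
S=pts[:2].mean(0); J=pts[2:4].mean(0); print(S,J,'yaw piv-S',np.degrees(np.arctan2(*(S-pv)[[1,0]])),'piv-J',np.degrees(np.arctan2(*(J-pv)[[1,0]])),np.linalg.norm((S-pv)[:2]),np.linalg.norm((J-pv)[:2]),'mid width',np.linalg.norm(pts[0]-pts[1]))
```

```text
[300 167  11  54 296] [305.2 193.3] [ 0.4788 -0.1     0.018 ]
[248 169   8  53 267] [251.6 195.2] [ 0.4873 -0.1478  0.018 ]
[323 273   9  46 196] [327.3 295.4] [ 0.5787 -0.0619  0.018 ]
[231 276   9  44 160] [233.5 298.8] [ 0.5955 -0.1538  0.018 ]
piv [ 0.38064168 -0.14085969  0.026     ]
[ 0.48302273 -0.12392479  0.018     ] [ 0.58713869 -0.10780505  0.018     ] yaw piv-S 9.392279057802632 piv-J 9.094367812328464 0.10377219705883661 0.20912585358926825 mid width 0.04853183754133821
```

>>> servo_tool([
  [0,-0.68,0.24,-0.023,-1],
  [4.5,0,0,0,-1],
  [4.5,0,0,0,-1],
  [4,0,0,0,-1],
  [2.5,0,0,0,-1],
  [1.3,0,0,0,-1],
  [0.2,0,0,0,-1],
  [0,0,0,0,-0.3],
  [0,0,0,0,-0.1],
  [0,0,0,0,-0.1],
], grip_force=30)

```text
clock: 6.3
tcp_pos: [0.4859, -0.1254, 0.0033]
orientation: [0.706, -0.058, 0.703, 0.056]
wrist_force: [-0.3, -0.7, 6.6]
finger_gap: 0.0472
```

Run:
```python
from h import *
p=shot('wrist','w2.png'); q=shot('scene','sc2.png')
cv2.imwrite('pics/sc2c.png',cv2.resize(q['pixels'][180:300,250:390],(700,600)))
```

```text
(no output)
```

View pics/w2.png

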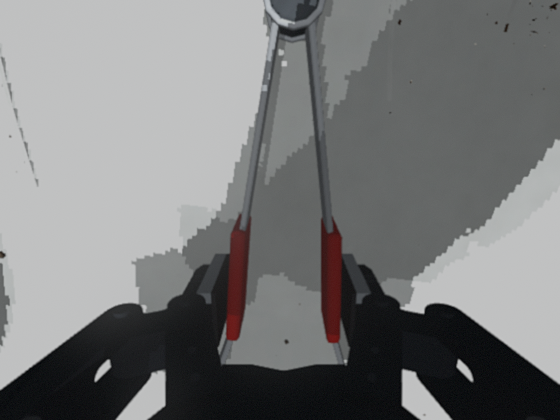

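View pics/sc2c.png

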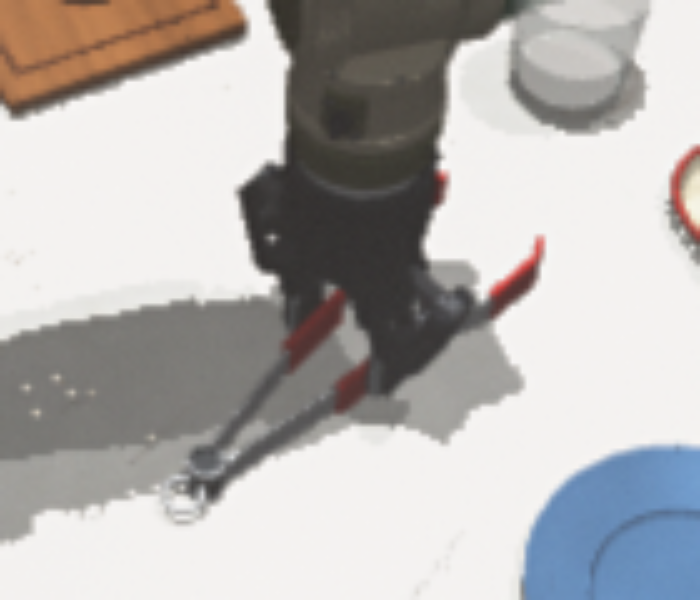

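Both pads sit on the red sleeves in the wrist view at (240,280) and (332,280). The 6.6 N upward force suggests the tips touch the worktop, so I ease up a little and then lift.

>>> servo_tool([
  [-0.3,0,0,0,-0.07],
  [0,0,0,0,-0.06],
  [0,0,0,0,-0.06],
  [-0.5,0,0,0,-0.06],
  [-1.5,0,0,0,-0.06],
  [-3,0,0,0,-0.06],
  [-4,0,0,0,-0.06],
  [-4,0,0,0,-0.06],
  [-3,0,0,0,-0.06],
  [-1,0,0,0,-0.06],
])

```text
clock: 7.65
tcp_pos: [0.4852, -0.125, 0.1772]
orientation: [0.706, -0.058, 0.703, 0.057]
wrist_force: [0.2, 0.1, -0.7]
finger_gap: 0.0457
```

Run:
```python
from h import *
p=shot('wrist','w3.png'); q=shot('scene','sc3.png'); s=shot('side')
a=cv2.resize(q['pixels'][150:300,250:425],(400,343)); b=cv2.resize(s['pixels'][130:280,200:375],(400,343))
cv2.imwrite('pics/c3.png',np.hstack([a,b]))
print(env.get_state()['tcp_pos'],env.get_state()['finger_gap'],env.get_state()['wrist_force'])
```

```text
[ 0.48389596 -0.12448232  0.17417519] 0.045465542967932475 [-0.09137721 -0.61611008 -1.48113089]
```

View pics/w3.png

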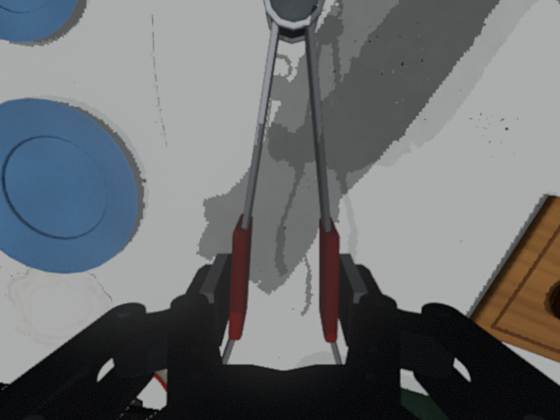

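View pics/c3.png

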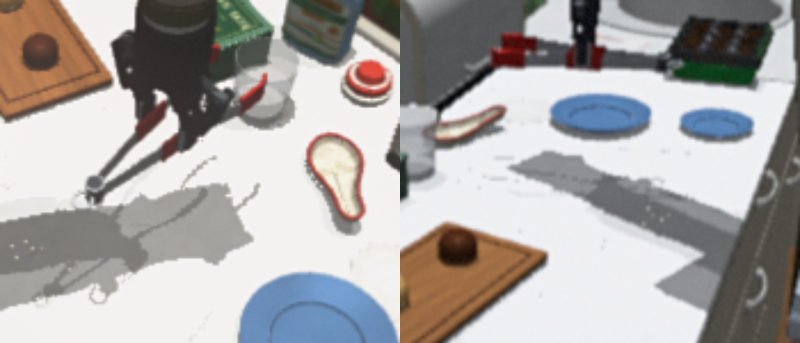

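>>> servo_tool([
  [-0.5,2,0,0,-0.06],
  [-0.5,4,-0.2,0,-0.06],
  [-0.5,4,-0.2,0,-0.06],
  [-0.5,4,-0.2,0,-0.06],
  [0,2,-0.2,0,-0.06],
  [0,0,0,0,-0.06],
  [0,0,0,0,-0.06],
  [0,0,0,0,-0.06],
  [0,0,0,0,-0.06],
  [0,0,0,0,-0.06],
])

```text
clock: 9.05
tcp_pos: [0.4504, 0.0316, 0.1942]
orientation: [0.705, -0.057, 0.705, 0.057]
wrist_force: [0.5, 0.1, -0.9]
finger_gap: 0.0455
```

Run:
```python
from h import *
from scipy.optimize import least_squares
p=shot('wrist','w4.png'); q=shot('scene','sc4.png'); s=shot('side','si4.png')
st=env.get_state(); print(st['tcp_pos'],st['finger_gap'],st['wrist_force'])
for t in ['dark_bun','pale_bun']:
  obs=[]
  for n,pp in (('w',p),('sc',q),('si',s)):
    for r in models.outline_of(t,pp)[:2]:
        ys,xs=np.nonzero(r['pixels']); c=(xs.mean(),ys.mean())
        w=onz(pp,c,.036); print(t,n,round(r['conf'],2),len(xs),np.round(c,1),np.round(w,4),'touch edge',xs.max(),ys.max())
```

```text
[0.45030172 0.03189118 0.1942715 ] 0.045330238197226105 [ 0.19098476  0.06191375 -0.84398799]
dark_bun w 0.67 1060 [411.7 294.5] [0.535  0.1753 0.036 ] touch edge 437 311
dark_bun sc 0.64 50 [268.  173.4] [0.5452 0.1746 0.036 ] touch edge 273 178
dark_bun si 0.69 238 [224.8 238.1] [0.5453 0.1898 0.036 ] touch edge 233 246
dark_bun si 0.27 588 [287.8 180.1] [ 0.5037 -0.2816  0.036 ] touch edge 310 188
pale_bun w 0.88 1283 [519.8 340. ] [0.5701 0.3049 0.036 ] touch edge 542 365
pale_bun sc 0.62 29 [247.4 148.7] [0.5628 0.3067 0.036 ] touch edge 250 153
pale_bun sc 0.6 346 [265.1 167.8] [0.5533 0.1999 0.036 ] touch edge 295 191
pale_bun si 0.6 266 [193.8 258.1] [0.5779 0.3122 0.036 ] touch edge 203 266
pale_bun si 0.19 904 [266.6 165.8] [ 0.6244 -0.3982  0.036 ] touch edge 317 173
```

View pics/w4.png

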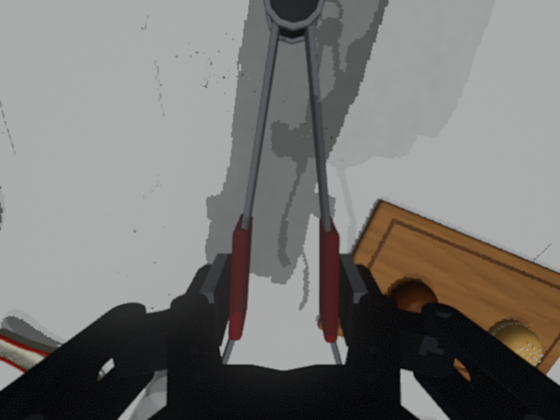

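View pics/si4.png

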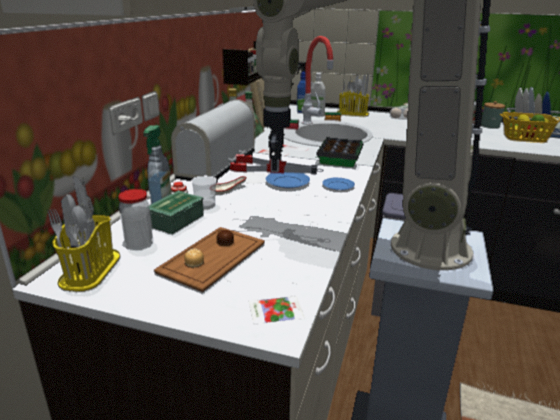

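Run:
```python
from h import *
p=shot('wrist'); q=shot('scene'); s=shot('side')
sc0=cv2.imread('pics/scene0.png')
def model(x,y,rmax=.0245):
    P=[]
    a=np.linspace(0,2*np.pi,40)
    for h,r in [(0,.021),(.007,.0245),(.02,.0245),(.029,.019),(.034,.012),(.037,0.002)]:
        P+= [np.c_[x+r*np.cos(a),y+r*np.sin(a),np.full(40,.018+h)]]
    return np.vstack(P)
for pp,im,name,cen in [(q,sc0,'sc',(.548,.184)),(s,s['pixels'],'si',(.548,.184)),(p,p['pixels'],'w',(.548,.182))]:
    uv=proj(pp,model(*cen)); x0,y0=uv.min(0)-12; x1,y1=uv.max(0)+12
    x0,y0,x1,y1=map(int,(x0,y0,x1,y1)); k=12 if name!='w' else 5
    c=cv2.resize(im[y0:y1,x0:x1],None,fx=k,fy=k,interpolation=cv2.INTER_NEAREST)
    h=cv2.convexHull(((uv-[x0,y0]+.5)*k).astype(np.int32)); cv2.polylines(c,[h],True,(0,255,0),1)
    cv2.imwrite(f'pics/fit_{name}.png',c); print(name,c.shape,x0,y0,uv.min(0),uv.max(0))
a=[cv2.resize(cv2.imread(f'pics/fit_{n}.png'),(260,400 if n!='w' else 400)) for n in('sc','si','w')]
cv2.imwrite('pics/fit.png',np.hstack(a))
```

```text
sc (480, 480, 3) 246 152 [258.79956528 164.41625529] [274.90771319 180.36573591]
si (492, 504, 3) 203 217 [215.86682852 229.86413166] [233.77733712 246.4616484 ]
w (370, 380, 3) 374 267 [386.92002998 279.66250277] [438.81411618 329.13409545]
```

View pics/fit.png

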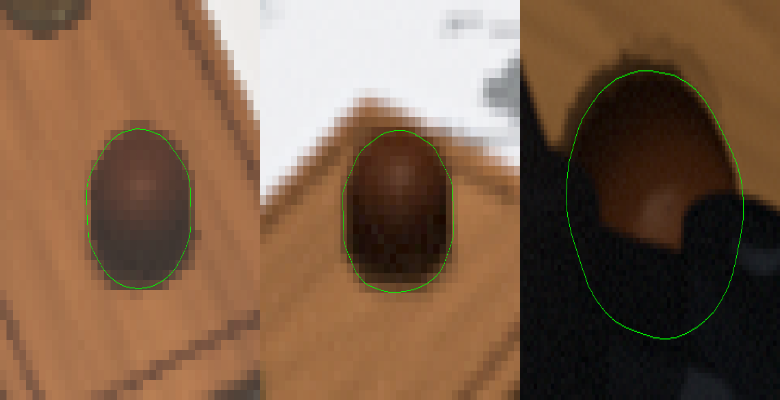

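>>> servo_tool([
  [0,0,0,0.123,-0.06],
  [0,0,0,0.123,-0.06],
  [0,0,0,0.123,-0.06],
  [0,3,-0.6,0,-0.06],
  [0,4,-0.8,0,-0.06],
  [0,4,-0.8,0,-0.06],
  [0,4,-0.8,0,-0.06],
  [2,1.8,-0.34,0,-0.06],
  [4,0,0,0,-0.06],
  [4,0,0,0,-0.06],
])

```text
clock: 10.9
tcp_pos: [0.4524, 0.204, 0.0935]
orientation: [0.704, 0.073, 0.703, -0.072]
wrist_force: [0.2, 0.6, -2.1]
finger_gap: 0.0455
```

```bash
cat > see.py <<'E'
from h import *
import sys
from scipy.spatial.transform import Rotation as Rn
def see(tag,bun=(.548,.183),zt=None):
    q=shot('scene'); s=shot('side'); st=env.get_state()
    o=st['orientation']; M=Rn.from_quat(np.r_[o[1:],o[0]]).as_matrix(); t=st['tcp_pos']; z=M[:,2]
    bj=t+.0975*z; bj[2]=t[2]-.003+.013
    print(st['clock'].round(2),t.round(4),'yaw',np.degrees(np.arctan2(z[1],z[0])).round(2),'tilt',M[2].round(4),'gap',round(st['finger_gap'],4),st['wrist_force'].round(1),'bj',bj.round(4))
    out=[]
    for pp in (q,s):
        u=proj(pp,bj)[0]; x,y=int(u[0]),int(u[1]); x=min(max(x,50),510); y=min(max(y,50),370)
        c=cv2.resize(pp['pixels'][y-50:y+50,x-50:x+50],(400,400),interpolation=cv2.INTER_CUBIC)
        cv2.circle(c,tuple(((u-[x-50,y-50]+.5)*4).astype(int)),3,(0,255,0),-1); out.append(c)
    cv2.imwrite(f'pics/{tag}.png',np.hstack(out)); return q,s
E
python3 -c "
from see import *
see('h5')"
```

```text
Traceback (most recent call last):
  File "see.py", line 8, in see
    print(st['clock'].round(2),t.round(4),'yaw',np.degrees(np.arctan2(z[1],z[0])).round(2),'tilt',M[2].round(4),'gap',round(st['finger_gap'],4),st['wrist_force'].round(1),'bj',bj.round(4))
          ^^^^^^^^^^^^^^^^^
AttributeError: 'float' object has no attribute 'round'
```

```bash
sed -i "s/st\['clock'\].round(2)/st['clock']/" see.py
python3 -c "
from see import *
see('h5')"
```

```text
11.1 [0.4517 0.2033 0.0945] yaw -11.85 tilt [-1.0e+00 -6.0e-04 -1.3e-03] gap 0.0455 [0.8 0.8 0.1] bj [0.5471 0.1833 0.1045]
```

View pics/h5.png

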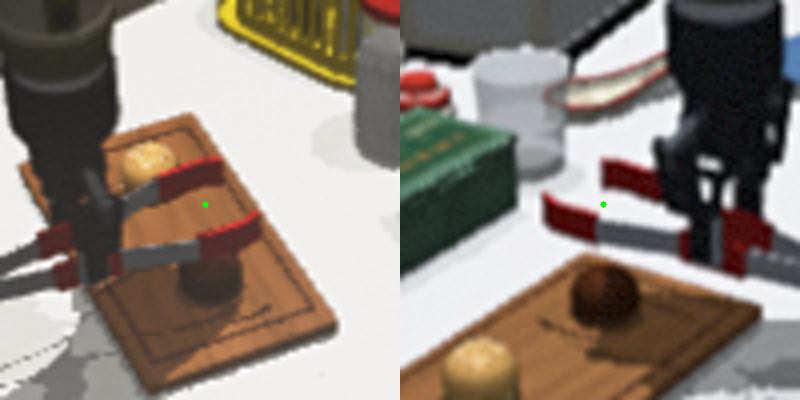

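```bash
cat > ov.py <<'E'
from h import *
from scipy.spatial.transform import Rotation as Rn
def ov(tag,ox=-.0025,oz=-.003,pitch=0.,bun=None):
    st=env.get_state(); o=st['orientation']; M=Rn.from_quat(np.r_[o[1:],o[0]]).as_matrix(); t=st['tcp_pos']
    Z=M[:,2];Y=M[:,1];X=-M[:,0]
    Rm=np.c_[Z,Y,X]@Rn.from_euler('y',-pitch).as_matrix()
    g=st['finger_gap']; th=(.027-g/2)/.105
    out=[]
    for n in('scene','side'):
        pp=shot(n); k=5
        c0=proj(pp,t+.1*Z)[0]; x,y=int(min(max(c0[0],40),519)),int(min(max(c0[1],40),379))
        c=cv2.resize(pp['pixels'][y-40:y+40,x-40:x+40],(400,400),interpolation=cv2.INTER_CUBIC)
        for s in(1,-1):
          for pl in ([(72,44),(115,44),(128,39.5)],[(-25,27),(25,27)]):
            for z in(0,26):
                P=[]
                for px,py in pl:
                    v=np.array([px+105,py*1.]); cc,ss=np.cos(-th),np.sin(-th)
                    v=np.array([cc*v[0]-ss*v[1],ss*v[0]+cc*v[1]]); P.append([(v[0]-105)/1e3,s*v[1]/1e3,z/1e3])
                # pivot about grip point for pitch
                P=np.array(P)-[0,0,.013]
                W=P@Rm.T+t+Z*ox+X*(oz+.013)
                uv=proj(pp,W); cv2.polylines(c,[((uv-[x-40,y-40]+.5)*5).astype(np.int32)],False,(0,255,0) if z else (255,255,0),1)
        out.append(c)
    cv2.imwrite(f'pics/{tag}.png',np.hstack(out))
E
python3 -c "
from ov import *
ov('o5')"
```

```text
(no output)
```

View pics/o5.png

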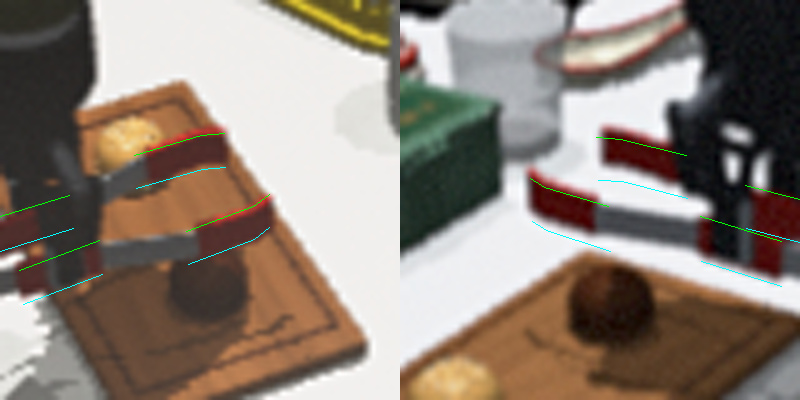

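```bash
python3 -c "
from ov import *
ov('o6',ox=.0005,oz=-.003,pitch=.03)"
```

```text
(no output)
```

View pics/o6.png

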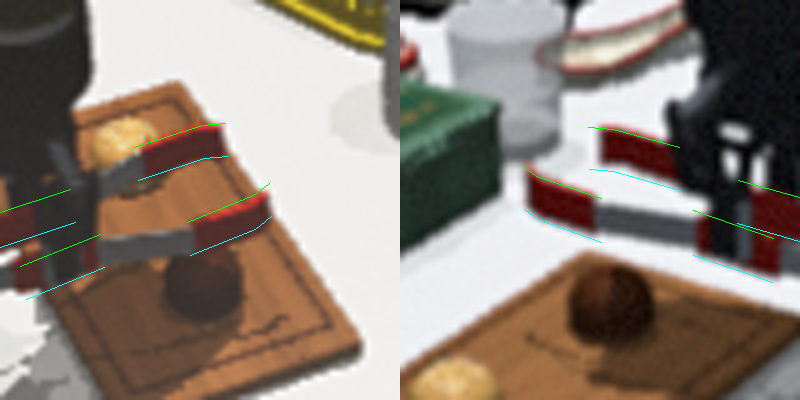

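Lateral alignment is within about 2 mm of the bun. I lower the jaws around it.

>>> servo_tool([
  [1.5,0,0,0,-0.06],
  [2,0,0,0,-0.06],
  [2,0,0,0,-0.06],
  [1,0,0,0,-0.06],
  [0.5,0,0,0,-0.06],
  [0,0,0,0,-0.06],
  [0,0,0,0,-0.06],
  [0,0,0,0,-0.06],
  [0,0,0,0,-0.06],
  [0,0,0,0,-0.06],
])

```text
clock: 12.55
tcp_pos: [0.4522, 0.2034, 0.0245]
orientation: [0.703, 0.073, 0.703, -0.073]
wrist_force: [-0.8, 0.2, -0.9]
finger_gap: 0.0454
```

```bash
python3 -c "
from ov import *
from see import *
see('h7')
ov('o7',ox=-.001,oz=-.003,pitch=.02)"
```

```text
12.65 [0.4521 0.2034 0.0244] yaw -11.85 tilt [-1.e+00  2.e-04  1.e-04] gap 0.0451 [-0.2  0.1 -0.7] bj [0.5475 0.1834 0.0344]
```

View pics/o7.png

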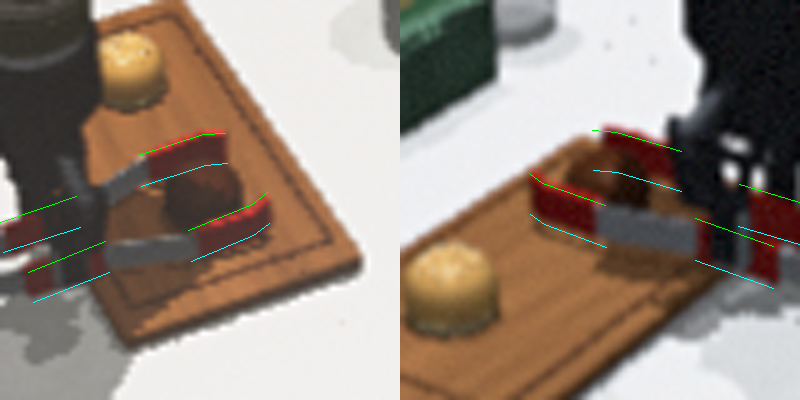

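View pics/h7.png

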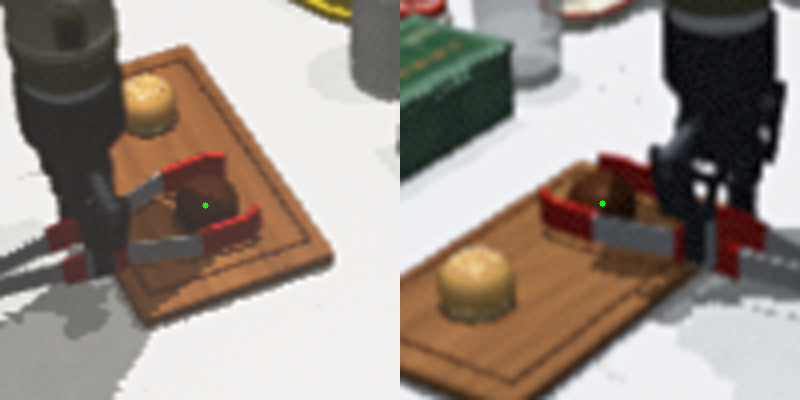

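The bun, at about (205,205) in the left crop, sits between the jaws with no contact force. I close on it.

>>> servo_tool([
  [0,0,0,0,0.0],
  [0,0,0,0,0.05],
  [0,0,0,0,0.1],
  [0,0,0,0,0.14],
  [0,0,0,0,0.18],
  [0,0,0,0,0.24],
  [0,0,0,0,0.4],
  [0,0,0,0,1],
  [0,0,0,0,1],
  [0,0,0,0,1],
], grip_force=40)

```text
clock: 14.0
tcp_pos: [0.4521, 0.2034, 0.0243]
orientation: [0.703, 0.073, 0.703, -0.073]
wrist_force: [-0.2, -0.4, -0.7]
finger_gap: 0.0321
```

```bash
python3 -c "
from see import *
see('h8')"
```

```text
14.1 [0.4521 0.2033 0.0243] yaw -11.85 tilt [-1.e+00  1.e-04  1.e-04] gap 0.0322 [ 0.  -0.3  1.1] bj [0.5475 0.1833 0.0343]
```

View pics/h8.png

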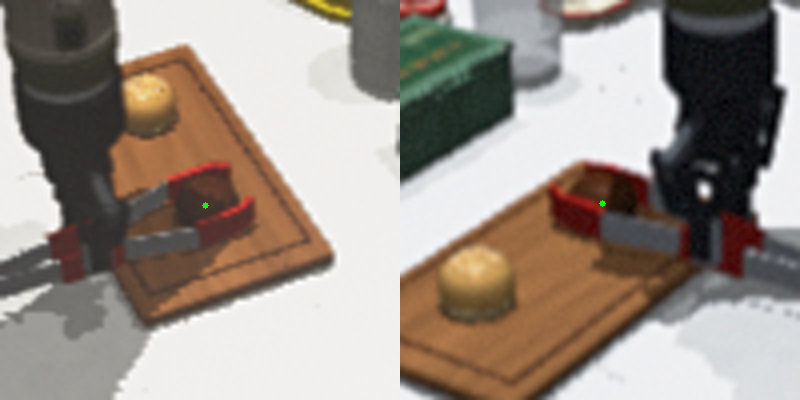

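The gap stalled at 32 mm (empty would be 15 mm), so the jaws are on the bun. I lift gently.

>>> servo_tool([
  [-0.3,0,0,0,1],
  [-0.7,0,0,0,1],
  [-1.2,0,0,0,1],
  [-2,0,0,0,1],
  [-2.5,0,0,0,1],
  [-2.5,0,0,0,1],
  [-2.5,0,0,0,1],
  [-2.5,0,0,0,1],
  [-2,0,0,0,1],
  [-1,0,0,0,1],
])

```text
clock: 15.35
tcp_pos: [0.4527, 0.2035, 0.1983]
orientation: [0.704, 0.073, 0.702, -0.073]
wrist_force: [-0.0, 0.9, -1.6]
finger_gap: 0.0319
```

```bash
python3 -c "
from see import *
see('h9')"
```

```text
15.45 [0.4527 0.2035 0.1977] yaw -11.85 tilt [-1.      0.0012  0.0022] gap 0.0321 [ 0.1 -0.3 -1.9] bj [0.5482 0.1835 0.2077]
```

View pics/h9.png

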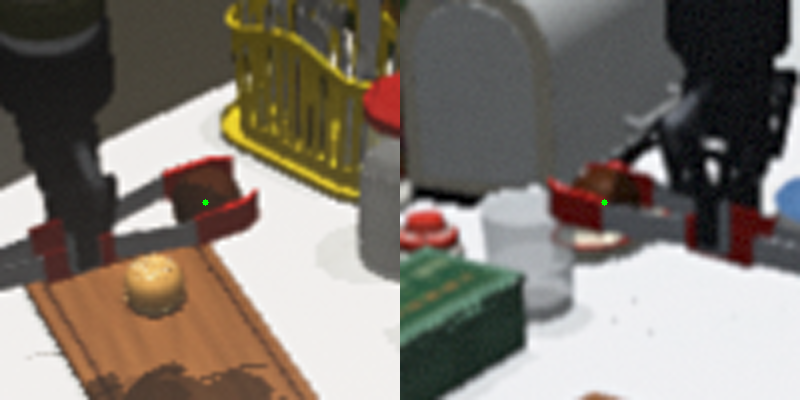

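>>> servo_tool([
  [0,-1.5,0.24,0,1],
  [0,-3,0.48,0,1],
  [0,-4,0.64,0,1],
  [0,-4,0.64,0,1],
  [0,-4,0.64,0,1],
  [0,-4,0.64,0,1],
  [0,-4,0.64,0,1],
  [0,-4,0.64,0,1],
  [0,-4,0.64,0,1],
  [0,-4,0.64,0,1],
])

```text
clock: 16.7
tcp_pos: [0.4328, -0.1674, 0.1952]
orientation: [0.703, 0.073, 0.704, -0.073]
wrist_force: [-0.2, 0.3, -1.0]
finger_gap: 0.0325
```

>>> servo_tool([
  [0,-4,0.64,0,1],
  [0,-4,0.64,0,1],
  [0,-4,0.64,0,1],
  [0,-2.5,0.4,0,1],
  [0,-1,0.16,0,1],
  [0,0,0,0,1],
  [0,0,0,0,1],
  [0,0,0,0,1],
  [0,0,0,0,1],
  [0,0,0,0,1],
])

```text
clock: 17.95
tcp_pos: [0.4269, -0.3223, 0.1964]
orientation: [0.703, 0.073, 0.703, -0.073]
wrist_force: [-0.2, -0.8, -1.2]
finger_gap: 0.0318
```

Run:
```python
from see import *
q,s=see('h10'); w=shot('wrist')
cv2.imwrite('pics/f10.png',np.hstack([cv2.resize(q['pixels'],(400,300)),cv2.resize(w['pixels'],(400,300))]))
for n,pp in (('sc',q),('si',s),('w',w)):
    for r in models.outline_of('dark_bun',pp)[:1]:
        ys,xs=np.nonzero(r['pixels']); print(n,'bun',round(r['conf'],2),len(xs),xs.mean(),ys.mean(),onz(pp,(xs.mean(),ys.mean()),.212).round(3))
    for r in models.outline_of('plate',pp)[:2]:
        ys,xs=np.nonzero(r['pixels']); 
        P=np.array([onz(pp,(x,y),.018)[:2] for x,y in zip(xs,ys)],np.float32); print(n,'plate',round(r['conf'],2),len(xs),cv2.minEnclosingCircle(P))
```

```text
18.05 [ 0.4268 -0.3225  0.1964] yaw -11.83 tilt [-1.e+00 -0.e+00  2.e-04] gap 0.0326 [-0.5 -0.4 -1.3] bj [ 0.5222 -0.3425  0.2064]
sc bun 0.91 427 403.75644028103045 252.10304449648712 [ 0.517 -0.343  0.212]
sc plate 0.81 2178 ((0.33443742990493774, -0.3739660978317261), 0.060408055782318115)
sc plate 0.7 3142 ((0.5238143801689148, -0.3428287208080292), 0.086130291223526)
si bun 0.68 587 286.8824531516184 179.44463373083477 [0.386 0.139 0.212]
si plate 0.93 596 ((0.5200806260108948, -0.3355729579925537), 0.08836577832698822)
si plate 0.86 295 ((0.32542598247528076, -0.3565768301486969), 0.06320147216320038)
w plate 0.87 9431 ((0.5223402380943298, -0.3436722159385681), 0.08489352464675903)
w plate 0.71 13692 ((0.33524662256240845, -0.37417107820510864), 0.0609172098338604)
```

View pics/h10.png

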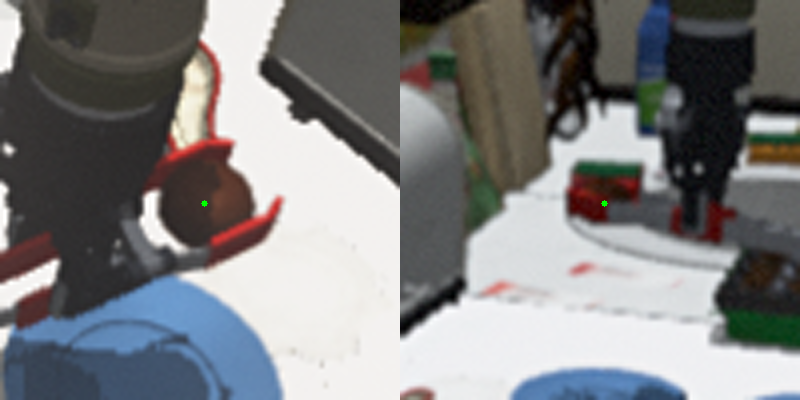

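View pics/f10.png

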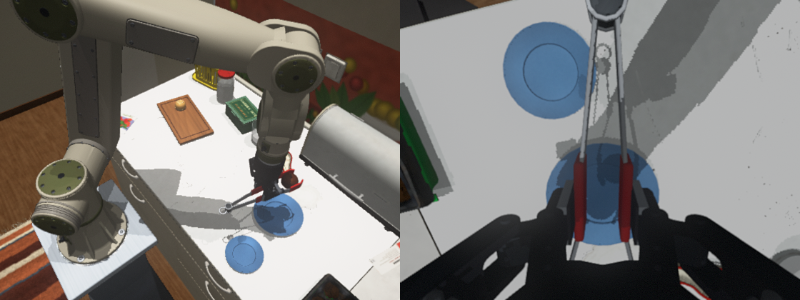

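The bun measures (0.517–0.522, -0.343) and the large plate's centre (0.523, -0.343). The bun's underside is at about 0.19 m and the grip is steady, so I hand in.

```bash
python3 -c "
from h import *
s=env.get_state(); print(s['clock'],s['tcp_pos'],s['finger_gap'],abs(s['qvel']).max())
print(order.hand_in())"
```

```text
18.4 [ 0.4267073  -0.32270296  0.1962541 ] 0.03189997163008025 0.0013297306012600575
the job is handed in; nothing more can be done
None
```

The dark bun is held in the tongs over the middle of the large blue plate, and I handed the job in at 18.4 s of the 43 s allowed. I took the tongs by the red sleeves, lowered the open jaws around the dark bun and closed at 40 N. Then I lifted it and carried it to the plate.

- **Position:** the bun is about 0.19 m above the worktop. The scene-camera estimate of it was within about 6 mm of the plate centre in x, and the estimate from the arm pose within about 1 mm. In y both agreed with the plate centre.
- **Grip:** the finger gap held steady at 32 mm. That is a little below the quoted 35 mm, but far from the 15 mm of shut, empty tongs. The pictures showed the bun between the jaws.
- **Left alone:** the large plate stayed where it was to within the measurement error. The pale bun still stood on its place on the board in the last picture.

Some checks were off:
- **Worktop contact:** when I first took the tongs, the fingertips touched the worktop lightly (6.6 N).
- **Jaw pitch:** the overlay suggested the jaws were pitched up by about 1–2°.
- **Last side view:** the network's bun detection there was false, so I ignored it.

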